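# Draw a piston rod out to its green band and hold it

### The job

The rod of the orange-knobbed air cylinder is due for inspection: take it by its orange knob, draw its piston rod straight out along its leaning bore until the whole green band shows and the red band is still hidden inside, and finish holding it there, still gripping the knob. Pull in line so that the rod does not bind hard in the bore, never let the red band come out, and leave the other cylinder's rod, the oil bottle, the steel cup and the carton where they are.

Things in the scene. Friction and masses are not known exactly. Their poses are not given: they have to be found in the camera images.
- orange: bench air cylinder with the orange knob: aluminium block 50 x 50 x 112 mm, black end caps 55 mm square, fixed leaning in a grey bracket with a foot 120 x 90 x 10 mm. Origin: on the table right below the bore's mouth; z up. The bore leans 0.35 rad from vertical, its mouth towards the body's -x, which points roughly at the robot
- orange_gland (a point): centre of the bore's mouth (gland), orange cylinder, 127 mm above the table; its z axis is the bore's axis, pointing out along the rod. Bore 20 mm dia (1 mm clear round the rod), 100 mm deep, straight. In line the rod slides with little more than its weight; pulled aside it bears hard and jams
- orange_rod: steel piston rod, loose, 18 mm dia, 0.2 to 0.4 kg, with a round orange knob 26 mm dia. Origin: centre of its inner end; z along the rod to the knob: red band 34-46 mm, green band 62-74 mm, collar 25 mm wide 119-125, knob 125-165 (top). Starts fully home, inner end on the bore's floor, bands hidden, knob 25 to 65 mm beyond the mouth
- orange_rod_green (a point): the inner (lower) edge of the green band on the orange-knobbed rod, on the rod's axis, 62 mm from its inner end; 38 mm inside the mouth when home, so the whole band shows once the rod is drawn out 38 mm
- orange_rod_red (a point): the outer (upper) edge of the red band on the orange-knobbed rod, on the rod's axis, 46 mm from its inner end; 54 mm inside the mouth when home, so it begins to show once the rod is drawn out 54 mm
- orange_rod_knob (a point): middle of the orange knob, on the rod's axis, 145 mm from the rod's inner end, 45 mm beyond the mouth when home
- blue: bench air cylinder with the blue knob: aluminium block 50 x 50 x 112 mm, black end caps 55 mm square, fixed leaning in a grey bracket with a foot 120 x 90 x 10 mm. Origin: on the table right below the bore's mouth; z up. The bore leans 0.35 rad from vertical, its mouth towards the body's -x, which points roughly at the robot; to be left alone
- blue_rod: steel piston rod, loose, 18 mm dia, 0.2 to 0.4 kg, with a round blue knob 26 mm dia. Origin: centre of its inner end; z along the rod to the knob: red band 34-46 mm, green band 62-74 mm, collar 25 mm wide 119-125, knob 125-165 (top). Starts fully home, inner end on the bore's floor, bands hidden, knob 25 to 65 mm beyond the mouth; to be left alone
- oil_bottle: white dropper bottle with a red pointed cap, 49 mm in diameter, 150 mm tall, standing loose; origin at the centre of its underside; a bystander
- cup: steel measuring cup, 54 mm in diameter, 70 mm tall, standing loose; origin at the centre of its underside; a bystander
- carton: small pale carton of bearings, 60 x 85 x 45 mm, lying loose; origin at the centre of its underside; a bystander

How it is judged:
At the end, for the whole second after the job is handed in: orange-knobbed rod drawn out 38 to 54 mm (1.5 mm grace), so that the whole green band shows and the red does not, in line with the bore within 0.06 rad, gripped by the fingers with over 2 N, bearing on the bore with under 25 N, still (under 10 mm/s) (z of orange_rod_green in the frame of orange_gland above -0.0015 m and z of orange_rod_red in the frame of orange_gland below 0.0015 m and angle between the z axis of orange_rod and the z axis of orange_gland, either way round below 0.06 rad and contact force between the fingers and orange_rod above 2 N and contact force between orange_rod and orange below 25 N and linear speed of orange_rod below 0.01 m/s); the arm keeps its last pose, push and grip.
It fails at once if the red band comes out of the bore (rod drawn out more than 57 mm) (z of orange_rod_red in the frame of orange_gland above 0.003 m).
It fails at once if the rod binds hard in its bore (more than 40 N between rod and cylinder) (contact force between orange_rod and orange above 40 N).
It fails at once if the other cylinder's rod is moved by more than 5 mm (distance of blue_rod from where it was at the start of the episode above 0.005 m).
It fails at once if the oil bottle, the cup or the carton is moved by more than 20 mm (distance of any of oil_bottle, cup, carton from where it was at the start of the episode above 0.02 m).
It also fails if it takes over 32 s, if anything falls off the work surface, if the arm or the gripper's body presses on something with over 40 N, if the wrist force passes 120 N, or if a joint passes its speed limit or range.

### The arm

A 6-joint arm with a two-finger parallel gripper is mounted at the origin on a cart in front of the work surface, level with it; the furniture and walls round the work are solid. World frame = base frame: x ahead of the robot, y to its left, z up, the work surface at z = 0. Lengths are in m, angles in rad, forces in N, time in s.
With the tool pointing down it reaches from about 0.275 to 0.725 m from the base axis. Payload 5.6 kg.
Tool frame: the origin (TCP) lies between the finger pads; the fingertips stand 14 mm ahead of it and the grasp point (between the pads) lies 5 mm behind it (env.tip_reach is the z of the fingertips in the tool frame, in m); z points along the fingers, y is the line along which they close (so a half turn about z gives the same grasp; the last joint's range is limited). The gripper opens to 85 mm and grips with 20 to 120 N. Pads are 22 mm wide; open, the fingers measure 114 mm over their backs; the gripper's body (76 mm by 85 mm) begins 54 mm behind the grasp point. The pads swing forward as they close: fully open they stand 13 mm farther back than shut.
Start: joints at [1.599, 0.255, 0.108, 0, -1.424, -0.285], TCP at [0.14, 0.532, 0.245] pointing down, gripper open.
Joint ranges: [-2.95, 2.95], [-1.21, 1.97], [-1.09, 1.5], [-2.87, 1.71], [-2.94, -0.07], [-3.05, 3.05]. Speed limits (rad/s): [2.57, 2.57, 3.14, 3.14, 3.14, 3.14].

### API

Orientations are given as a rotation vector (axis times angle).
In Python, from rig import env gives the robot as it stands.
- The arm moves only by the tool drive_tool, never from a script. Its arguments are lists of equal length, an entry for each row: "gripper": the finger opening in m, from 0 to 0.0854; "xyz": the shift along the world's x, y, z in m, a list of three; "turn": the turn about the world's z in units of 5 degrees (1.0 is 5 degrees). In form: {"gripper": [gripper, ...], "xyz": [[x, y, z], ...], "turn": [turn, ...]}. A call has 1 to 10 rows; each row is the pose to reach, as a shift and turn from the pose commanded when the call began; what a row does not reach only later rows make up. A row lasts 1/8 s, in which the tool goes at most 62.5 mm and 10.7 degrees, less where a joint would pass 70% of its speed; a pose out of reach is approached as far as the arm can. A call with a gripper value outside its range is refused whole. The fingers move at their own pace and stop on an object; "newtons" is the grip in N (left out, the last holds). Time passes only in rows, so rows that repeat a pose let the fingers close. It gives the time, the measured TCP pose, the force, the opening and the grip force at its end, in the units of the state.
- env.observe(): the state, without advancing time (a new reading comes with each control period).
- env.snapshot(name): name is "side" or "top" or "wrist"; returns a dict with "img" (480x640x3 uint8, red, green, blue), "range_z" (480x640 float32, m along the optical axis (not along the pixel's ray), 0 where there is no reading), "mtx" (3x3 intrinsics, pixels), "R" (3x3) and "t" (3): a world point X has camera coordinates R X + t. Camera axes: x right, y down, z forward; pixel columns grow to the right and rows downward; lengths in m; the calibration is good to about 2 mm. A picture is of the moment at which its call begins.
- env.hand_in(): hands the job in; it is judged then, once.
The state is a dict: "time_s": time; "joint_pos": joint angles; "dq": joint speeds; "tau": joint torques, N m; "eef_pos": TCP position; "tcp_rot": TCP orientation; "force": force on the tool from outside, world axes, zero at the start; "torque": the same for the moment, N m; "width": finger opening in m; "grasp_force": force on a finger pad.
Only numpy, scipy, OpenCV 4.12 (cv2) and the standard library are available. Lean on these libraries where they do the work, as an engineer would, in place of code of your own. Each camera call takes 0.05 s, during which the arm holds its last target. There are 200 camera calls.

## Working session

There is one attempt and no reset: what is moved stays moved. The work goes in short steps, Python scripts to look and compute and a tool call to move; the robot and the scene stay as the last step left them, time stands still between calls to the robot, and variables do not carry over. Pictures are saved under pics/ and viewed, at most 10 in all, crops included, and the job is handed in when it is done.

Besides the shell and the picture viewer there is one more tool, called after "Call:" as name(argument=value, ...), one argument or row to a line, values as JSON. drive_tool: Moves the arm, as the interface text tells. Its arguments: {"type":"object","properties":{"gripper":{"type":"array","items":{"type":"number"}},"xyz":{"type":"array","items":{"type":"array","items":{"type":"number"}}},"turn":{"type":"array","items":{"type":"number"}},"newtons":{"type":"number"}},"required":["gripper","xyz","turn"]}

```bash
mkdir -p pics; python3 - <<'E'
from rig import env
import cv2,numpy as np
print(env.observe())
for n in("side","top"):
    s=env.snapshot(n); np.savez(f"pics/{n}0.npz",**s); cv2.imwrite(f"pics/{n}0.png",s["img"][:,:,::-1]); print(n,s["mtx"].tolist(),s["R"].tolist(),s["t"])
E
```

```text
{'time_s': 0.0, 'joint_pos': array([ 1.59860531e+00,  2.55751212e-01,  1.06981228e-01, -4.88325322e-04,
       -1.42390848e+00, -2.84560929e-01]), 'dq': array([ 2.06134941e-03, -4.74232226e-05,  1.68034593e-03, -1.99107093e-03,
        2.39824604e-03, -1.69547283e-04]), 'tau': array([ 8.16002353e-05, -3.86636603e+01,  2.37948024e+01,  5.36523208e+00,
       -6.09483846e-03, -3.32118162e-06]), 'eef_pos': array([0.13950681, 0.53151368, 0.24438226]), 'tcp_rot': array([ 3.11380794e+00, -4.02062489e-01, -2.89403021e-04]), 'force': array([ 0.04953132, -0.00970599, -0.49687442]), 'torque': array([-0.00737659,  0.03752059,  0.02995482]), 'grasp_force': 0.0, 'width': 0.0852698913538402}
side [[478.86473564801247, 0.0, 323.6840724076377], [0.0, 478.86473564801247, 243.67727427630123], [0.0, 0.0, 1.0]] [[-0.9215568511774658, -0.38743318953968764, -0.025069776444541336], [-0.2021114217688002, 0.5338747351516782, -0.8210534333143733], [0.33148747071114004, -0.7515805284930088, -0.5703005926278714]] [0.44877032 0.24821973 0.70362238]
top [[470.82298594750785, 0.0, 320.81082034282576], [0.0, 470.82298594750785, 237.4875862960386], [0.0, 0.0, 1.0]] [[-0.008202444680334762, -0.9998481388379288, 0.01537592805641081], [-0.9993521706934609, 0.0076575942587253825, -0.035165326394568916], [0.03504224352883067, -0.015654408724018028, -0.9992632189047927]] [-0.10301909  0.52675332  1.01117403]
```

View pics/side0.png

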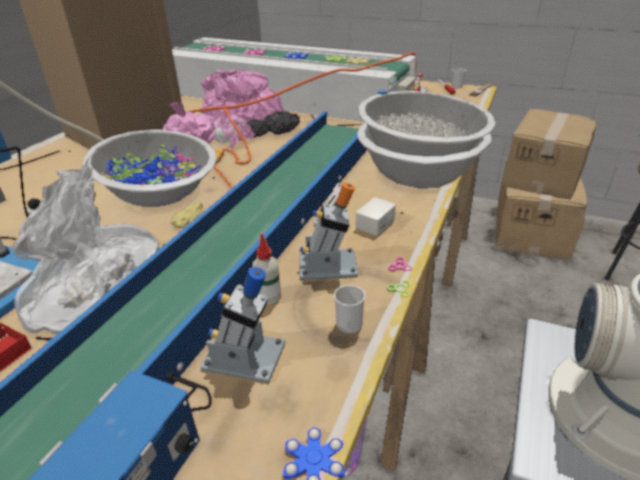

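View pics/top0.png

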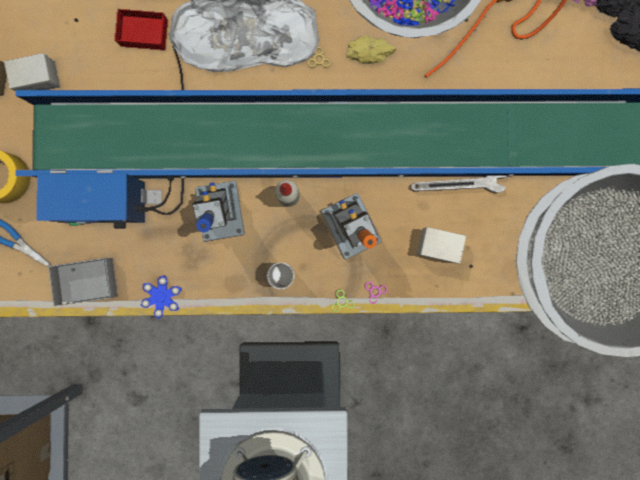

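Side view: orange knob at about (345,193), with the blue cylinder at (255,280), the bottle at (265,270) and the cup at (349,310). Top view: orange knob at about (369,241), its block at (350,215), leaning down and to the right. Next I'll measure the knob and foot.

```bash
cat > h.py <<'E'
import numpy as np,cv2
def cloud(s):
    v,u=np.mgrid[:480,:640]; K=s["mtx"]; z=s["range_z"]
    c=np.stack([(u-K[0,2])/K[0,0]*z,(v-K[1,2])/K[1,1]*z,z],-1)
    return (c-s["t"])@s["R"]
def orange(s,box):
    h=cv2.cvtColor(s["img"],cv2.COLOR_RGB2HSV); m=(h[...,0]>5)&(h[...,0]<17)&(h[...,1]>190)&(h[...,2]>90)&(s["range_z"]>0)
    b=np.zeros_like(m); b[box[1]:box[3],box[0]:box[2]]=1
    return m&b
E
python3 - <<'E'
from h import *
for n,box,kb in(("side",(325,175,365,215),0),("top",(350,222,385,258),0)):
    s=np.load(f"pics/{n}0.npz"); P=cloud(s); m=orange(s,box); q=P[m]
    print(n,m.sum(),np.median(q,0),q.min(0),q.max(0))
    print(np.round(q[np.argsort(q[:,2])][::max(1,len(q)//14)],4).tolist())
    i=s["img"][180:300,290:370] if n=="side" else s["img"][180:270,305:395]
    cv2.imwrite(f"pics/{n}c.png",cv2.resize(i,None,fx=5,fy=5,interpolation=cv2.INTER_CUBIC)[:,:,::-1])
s=np.load("pics/top0.npz");P=cloud(s)
g=P[185:265,310:390]; f=(g[...,2]>0.003)&(g[...,2]<0.018)
w=g[f]; print(len(w)); r=cv2.minAreaRect(w[:,:2].astype(np.float32)*1000); print(r)
E
```

```text
side 144 [ 0.51348393 -0.17638574  0.1733559 ] [ 0.50082806 -0.18316149  0.15394793] [ 0.52695843 -0.17056974  0.19130127]
[[0.5127, -0.1767, 0.1539], [0.5252, -0.172, 0.1584], [0.5265, -0.1754, 0.1607], [0.5127, -0.1768, 0.1627], [0.5161, -0.1748, 0.1652], [0.5156, -0.1737, 0.1681], [0.5065, -0.1764, 0.1706], [0.5201, -0.1749, 0.1731], [0.5113, -0.1784, 0.1751], [0.5083, -0.1758, 0.177], [0.5115, -0.1736, 0.1797], [0.5144, -0.1759, 0.1822], [0.5143, -0.1755, 0.1846], [0.5042, -0.1806, 0.186], [0.5106, -0.1765, 0.189]]
top 103 [ 0.51625295 -0.18864059  0.18830713] [ 0.50202742 -0.20185411  0.16537795] [ 0.5317981  -0.17637703  0.19391354]
[[0.53, -0.1807, 0.1654], [0.5295, -0.1889, 0.1745], [0.5273, -0.1898, 0.1823], [0.5055, -0.1983, 0.1846], [0.5127, -0.2019, 0.1857], [0.5254, -0.1875, 0.1864], [0.5127, -0.1999, 0.1869], [0.5091, -0.1997, 0.1879], [0.5128, -0.1835, 0.1886], [0.518, -0.1996, 0.1895], [0.5145, -0.187, 0.1901], [0.5145, -0.1815, 0.1907], [0.518, -0.1922, 0.1914], [0.518, -0.1904, 0.1921], [0.5162, -0.1867, 0.1926]]
1104
((554.4349365234375, -170.42144775390625), (173.35215759277344, 173.10195922851562), 89.42497253417969)
```

View pics/topc.png

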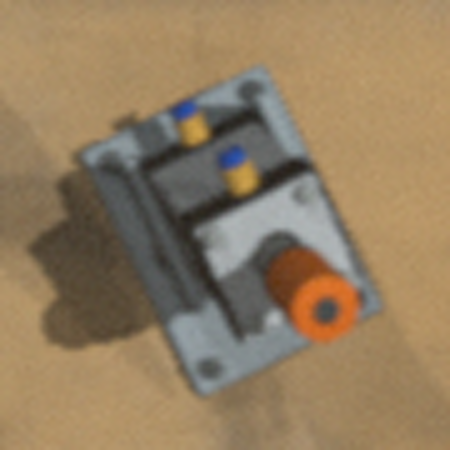

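View pics/sidec.png

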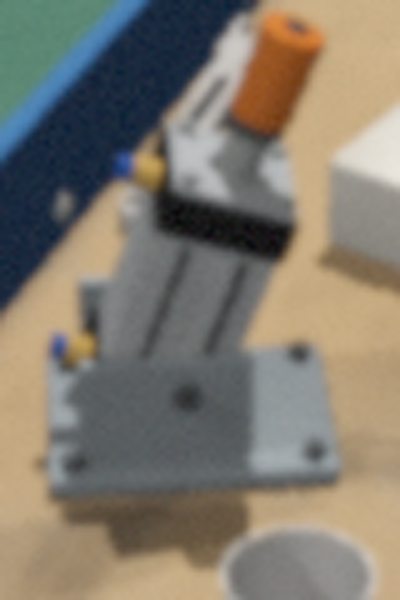

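Top crop: foot corners at (82,155), (262,68), (382,305) and (203,393); knob top face centre at (325,308). Side crop: knob top centre at about (292,28), with the rod rising straight from the gland. The rod is home.

```bash
cat >> h.py <<'E'
def ray(s,uv):
    d=s["R"].T@np.linalg.inv(s["mtx"])@np.array([*uv,1.]); return -s["R"].T@s["t"],d
def atz(s,uv,z):
    o,d=ray(s,uv); return o+d*(z-o[2])/d[2]
E
python3 - <<'E'
from h import *
t=np.load("pics/top0.npz");sd=np.load("pics/side0.npz")
cr=lambda x,y,o:((x+.5)/5-.5+o[0],(y+.5)/5-.5+o[1])
c=[atz(t,cr(x,y,(305,180)),.01)for x,y in((82,155),(262,68),(382,305),(203,393))]
for a,b in((0,3),(1,2)):
    d=c[b]-c[a]; print("long",np.linalg.norm(d),np.arctan2(-d[1],-d[0]))
for a,b in((0,1),(3,2)):
    d=c[b]-c[a]; print("short",np.linalg.norm(d),np.arctan2(d[1],d[0])+np.pi/2)
print("foot c",np.mean(c,0))
T=atz(t,cr(325,308,(305,180)),.188); T2=atz(sd,cr(292,28,(290,180)),.188)
o1,d1=ray(t,cr(325,308,(305,180)));o2,d2=ray(sd,cr(292,28,(290,180)))
k=np.linalg.lstsq(np.c_[d1,-d2],o2-o1,rcond=None)[0]
print(T,T2,"tri",o1+d1*k[0],o2+d2*k[1])
E
```

```text
long 0.11592088138416762 0.4614123031463912
long 0.11562145124332239 0.45767883038969964
short 0.08722557021552972 0.4441530835368699
short 0.08678927810187051 0.4475261027200388
foot c [ 0.55125386 -0.17314234  0.01      ]
[ 0.51234804 -0.19184776  0.188     ] [ 0.51165369 -0.18998974  0.188     ] tri [ 0.51237756 -0.1919815   0.18688033] [ 0.51238879 -0.19197723  0.18688012]
```

Call:
drive_tool(
  gripper=[0.085,0.085,0.085,0.085,0.085,0.085,0.085,0.085,0.085,0.085],
  xyz=[
    [0.02,-0.04,0.02],
    [0.05,-0.1,0.04],
    [0.08,-0.15,0.04],
    [0.11,-0.2,0.04],
    [0.13,-0.25,0.04],
    [0.16,-0.3,0.04],
    [0.18,-0.35,0.04],
    [0.21,-0.4,0.04],
    [0.24,-0.45,0.04],
    [0.26,-0.5,0.04],
  ],
  turn=[0.5,1,2,3,4,5,6,7,8,8.1],
)

```text
time_s: 1.35
eef_pos: [0.4001, 0.0301, 0.2849]
tcp_rot: [-3.062, -0.702, 0.001]
force: [0.7, 0.0, 0.2]
width: 0.0853
grasp_force: 0.0
```

Call:
drive_tool(
  gripper=[0.085,0.085,0.085,0.085,0.085,0.085,0.085],
  xyz=[
    [0.03,-0.05,0],
    [0.05,-0.1,0],
    [0.08,-0.15,0],
    [0.105,-0.195,-0.015],
    [0.118,-0.218,-0.03],
    [0.118,-0.218,-0.03],
    [0.118,-0.218,-0.03],
  ],
  turn=[0,0,0,0,0,0,0],
)

```text
time_s: 2.22
eef_pos: [0.5175, -0.1858, 0.2554]
tcp_rot: [-3.062, -0.701, 0.0]
force: [0.0, -0.0, -0.3]
width: 0.085
grasp_force: 0.0
```

```bash
python3 - <<'E'
from rig import env
from h import *
s=env.snapshot("wrist"); np.savez("pics/w1.npz",**s); cv2.imwrite("pics/w1.png",s["img"][:,:,::-1])
P=cloud(s);m=orange(s,(0,0,640,480));q=P[m];print(m.sum(),np.median(q,0),s["mtx"][0,0],-s["R"].T@s["t"])
o=env.observe();print(o["eef_pos"],o["tcp_rot"],o["force"],env.tip_reach)
E
```

```text
1938 [ 0.52312622 -0.18575287  0.18365953] 332.61524098472665 [ 0.59447213 -0.14898296  0.38455976]
[ 0.51759162 -0.18553442  0.25588221] [3.06182846e+00 7.01927240e-01 1.14897416e-03] [-0.1755735   0.06910381 -0.08613222] 0.014
```

View pics/w1.png

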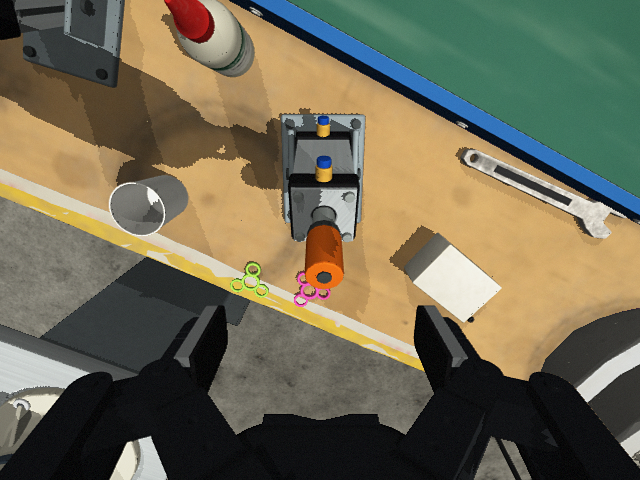

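Wrist view: knob top face at (324,275), gland at about (323,215), block centred on column 323, and fingers symmetric about column 320. So alignment is nearly right. Next I'll fit the axis precisely.

```bash
python3 - <<'E'
from h import *
from scipy.optimize import least_squares
s=np.load("pics/w1.npz");P=cloud(s);m=orange(s,(280,200,370,300));m=cv2.erode(m.astype(np.uint8),np.ones((3,3)))>0
q=P[m]
def ax(psi,l=.35): return np.array([-np.sin(l)*np.cos(psi),-np.sin(l)*np.sin(psi),np.cos(l)])
def par(p): a=ax(p[0],p[3]); return a,np.array([p[1],p[2],.169])
def res(p):
    a,c=par(p); d=q-c; h=d@a; r=np.linalg.norm(d-np.outer(h,a),axis=1)
    e=np.maximum(r-.013,h-p[4]); return e   # capped-cylinder surface
for fix in(1,0):
    f=lambda p:np.r_[res(p),(p[3]-.35)*(100 if fix else .01)]
    r=least_squares(f,[.453,.518,-.188,.35,.02],loss="soft_l1",f_scale=.001,x_scale=[.1,.01,.01,.1,.01]);p=r.x
    print(p,np.sqrt(np.mean(res(p)**2)),"top",par(p)[1]+par(p)[0]*p[4])
o=np.array([.5175,-.1857]);l=np.array([-np.sin(.4507),np.cos(.4507)])
print("lat of knob rel tool",(p[1:3]-o)@l,"lat of cam",((-s["R"].T@s["t"])[:2]-o)@l)
# image: centreline of the orange
for v in range(225,285,10):
    u=np.where(orange(s,(280,200,370,300))[v])[0]; print(v,u.min(),u.max(),(u.min()+u.max())/2)
E
```

```text
[ 0.44555832  0.51770684 -0.18840421  0.35000012  0.02032615] 0.00044380232932599424 top [ 0.51141751 -0.19140793  0.18809383]
[ 0.4455622   0.51774401 -0.18838077  0.3643358   0.02032029] 0.0004287020634776483 top [ 0.51121023 -0.19150126  0.18798648]
lat of knob rel tool -0.0025193626107155942 lat of cam -0.00047817093305774216
225 322 326 324.0
235 308 339 323.5
245 307 341 324.0
255 307 342 324.5
265 306 342 324.0
275 305 343 324.0
```

Call:
drive_tool(
  gripper=[0.085,0.085,0.085,0.06,0.045,0.036,0.036,0.036,0.036],
  xyz=[
    [0,-0.0027,-0.03],
    [0,-0.0027,-0.06],
    [0,-0.0027,-0.085],
    [0,-0.0027,-0.091],
    [0,-0.0027,-0.091],
    [0,-0.0027,-0.091],
    [0,-0.0027,-0.091],
    [0,-0.0027,-0.091],
    [0,-0.0027,-0.091],
  ],
  turn=[0,0,0,0,0,0,0,0,0],
  newtons=20,
)

```text
time_s: 3.4
eef_pos: [0.5177, -0.1888, 0.1644]
tcp_rot: [3.062, 0.701, 0.0]
force: [0.5, 1.5, -0.3]
width: 0.0364
grasp_force: 0.0
```

```bash
python3 - <<'E'
from rig import env
from h import *
s=env.snapshot("wrist"); np.savez("pics/w2.npz",**s)
cv2.imwrite("pics/w2.png",cv2.resize(s["img"][230:430,220:420],None,fx=3,fy=3,interpolation=cv2.INTER_CUBIC)[:,:,::-1])
o=env.observe();print(o["eef_pos"],o["tcp_rot"],o["force"],o["width"])
E
```

```text
[ 0.517684   -0.18878826  0.16437291] [3.06233009e+00 7.00932057e-01 1.30222504e-04] [-0.01860093 -0.41145569 -0.18729465] 0.03632936294953271
```

View pics/w2.png

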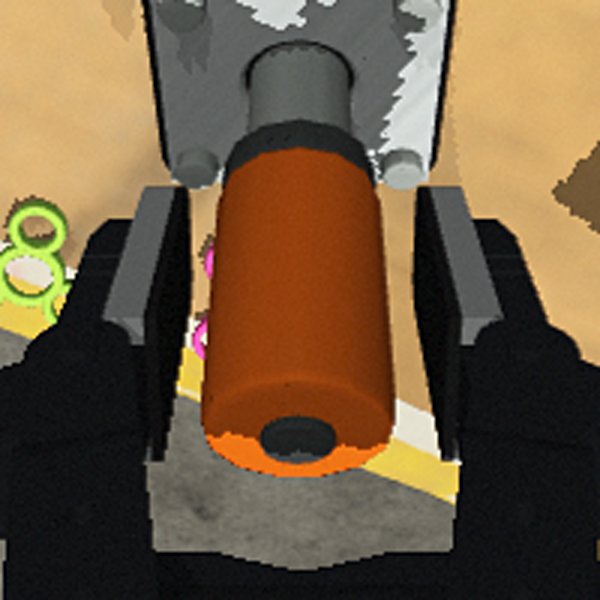

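Close wrist view: the knob (columns 203–396 in the crop) is centred between the pads, with gaps of 27 and 32 px, about 0.3 mm off centre. Closing now.

Call:
drive_tool(
  gripper=[0.03,0.027,0.02,0.02,0.02,0.02],
  xyz=[
    [0,0,0],
    [0,0,0],
    [0,0,0],
    [0,0,0],
    [0,0,0],
    [0,0,0],
  ],
  turn=[0,0,0,0,0,0],
  newtons=30,
)

```text
time_s: 4.2
eef_pos: [0.5177, -0.1887, 0.1643]
tcp_rot: [-3.062, -0.701, -0.0]
force: [-0.2, 0.8, 1.2]
width: 0.0249
grasp_force: 29.4
```

Call:
drive_tool(
  gripper=[0.02,0.02,0.02,0.02,0.02,0.02],
  xyz=[
    [-0.0006,-0.0003,0.0019],
    [-0.0012,-0.0006,0.0038],
    [-0.0019,-0.0009,0.0056],
    [-0.0025,-0.0012,0.0075],
    [-0.0031,-0.0015,0.0094],
    [-0.0031,-0.0015,0.0094],
  ],
  turn=[0,0,0,0,0,0],
)

```text
time_s: 4.95
eef_pos: [0.5144, -0.1903, 0.1739]
tcp_rot: [3.062, 0.701, -0.0]
force: [0.6, 1.5, -2.8]
width: 0.0252
grasp_force: 29.6
```

Call:
drive_tool(
  gripper=[0.02,0.02,0.02,0.02,0.02,0.02,0.02],
  xyz=[
    [-0.0008,-0.0004,0.0024],
    [-0.0015,-0.0007,0.0047],
    [-0.0023,-0.0011,0.007],
    [-0.0031,-0.0015,0.0094],
    [-0.0039,-0.0019,0.0118],
    [-0.0046,-0.0022,0.0141],
    [-0.0046,-0.0022,0.0141],
  ],
  turn=[0,0,0,0,0,0,0],
)

```text
time_s: 5.82
eef_pos: [0.5099, -0.1926, 0.188]
tcp_rot: [3.062, 0.701, 0.0]
force: [-0.3, 0.1, -3.0]
width: 0.0253
grasp_force: 29.7
```

Call:
drive_tool(
  gripper=[0.02,0.02,0.02,0.02,0.02,0.02,0.02],
  xyz=[
    [-0.0008,-0.0004,0.0024],
    [-0.0015,-0.0007,0.0047],
    [-0.0023,-0.0011,0.007],
    [-0.0031,-0.0015,0.0094],
    [-0.0039,-0.0019,0.0118],
    [-0.0046,-0.0022,0.0141],
    [-0.0046,-0.0022,0.0141],
  ],
  turn=[0,0,0,0,0,0,0],
)

```text
time_s: 6.7
eef_pos: [0.5054, -0.1947, 0.2021]
tcp_rot: [3.062, 0.701, 0.001]
force: [-0.9, -0.2, -3.2]
width: 0.0255
grasp_force: 29.7
```

```bash
python3 - <<'E'
from rig import env
from h import *
s=env.snapshot("wrist"); np.savez("pics/w3.npz",**s)
cv2.imwrite("pics/w3.png",cv2.resize(s["img"][180:380,220:420],None,fx=3,fy=3,interpolation=cv2.INTER_CUBIC)[:,:,::-1])
o=env.observe();print(o["eef_pos"],o["force"],o["torque"],o["width"])
E
```

```text
[ 0.50539049 -0.19463617  0.2019793 ] [ 0.35637082  0.49217005 -2.43882755] [0.00326531 0.06189802 0.01368449] 0.025543773800619778
```

View pics/w3.png

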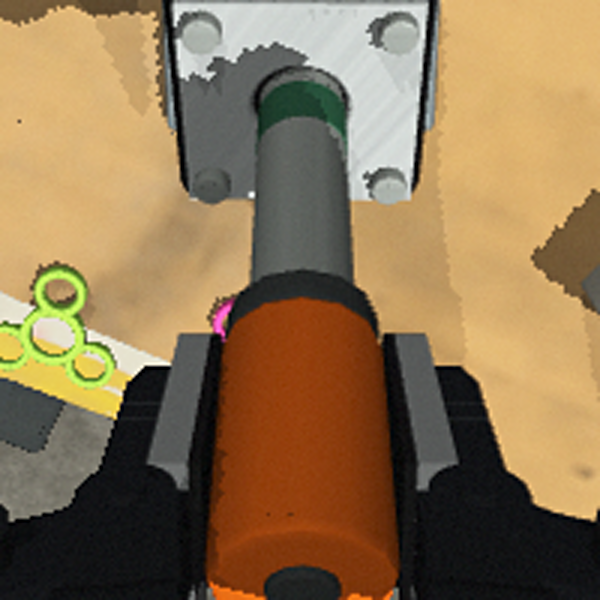

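The green band is fully out (crop rows 82–140), with a sliver of bare steel behind it, which fits about 40 mm drawn. I'll pull about 6 mm more to reach the middle of the range.

Call:
drive_tool(
  gripper=[0.02,0.02,0.02,0.02,0.02,0.02],
  xyz=[
    [-0.0006,-0.0003,0.0019],
    [-0.0012,-0.0006,0.0038],
    [-0.0018,-0.0009,0.0056],
    [-0.0018,-0.0009,0.0056],
    [-0.0018,-0.0009,0.0056],
    [-0.0018,-0.0009,0.0056],
  ],
  turn=[0,0,0,0,0,0],
)

```text
time_s: 7.5
eef_pos: [0.5035, -0.1955, 0.2074]
tcp_rot: [-3.062, -0.701, 0.0]
force: [-0.3, 0.3, -3.5]
width: 0.0253
grasp_force: 29.7
```

```bash
python3 - <<'E'
from rig import env
from h import *
s=env.snapshot("wrist")
cv2.imwrite("pics/w4.png",cv2.resize(s["img"][180:380,220:420],None,fx=3,fy=3,interpolation=cv2.INTER_CUBIC)[:,:,::-1])
o=env.observe();print(o["eef_pos"],o["force"],o["torque"],o["width"],o["grasp_force"])
E
```

```text
[ 0.5035433  -0.19551405  0.20740584] [ 0.40639121 -0.76830206 -3.44373588] [-0.04193384  0.07118706  0.03728634] 0.024851135349600376 29.66298222541809
```

View pics/w4.png

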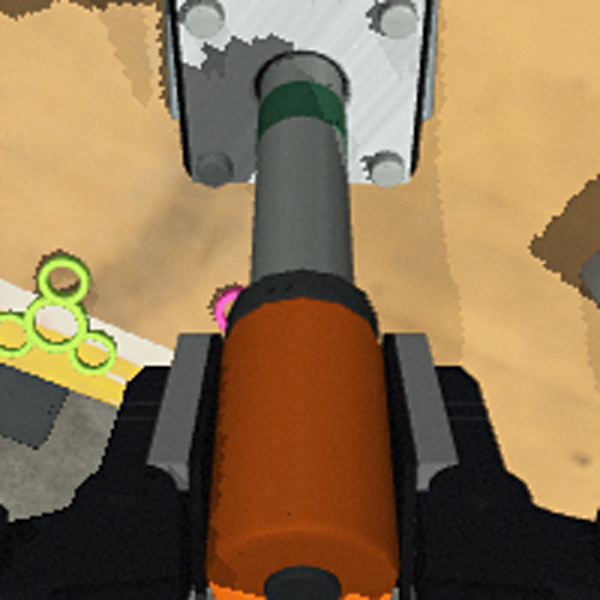

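The green band is clear of the gland (rows 82–138, with bare steel from row 55), no red shows, the forces are small and the knob hasn't slipped in the grip.

```bash
python3 -c "
from rig import env
print(env.hand_in())"
```

```text
the job is handed in; nothing more can be done
None
```

I drew the orange-knobbed rod out about 46 mm in line with its bore and handed the job in still gripping the knob at about 30 N; the whole green band shows, the red is hidden, and hand-in returned no verdict.

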